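Unlock and tip the brass scrap bin

TASK

Work the gate lever all the way through its zigzag slot to the end of the last notch and leave it there, which unlocks the scrap bin. Then push the bin's red bar over until the bin is tipped fully to its stop and both brass offcuts have slid out into the wooden tray. Leave the bin tipped, and do not disturb the lamp base, bowl, shell fish or scribe lying around.

Things in the scene. Friction and masses are not known exactly. Their poses are not given: they have to be found in the camera images.
- tipper: Fixed green stand carrying the bin and the lever gate, x -100 to +100 mm, y -4 to +330 mm. Origin on the bench, directly under the middle of the bin's pivot axis. Its x runs along the pivot axis, roughly away from the robot; its y from the bin to the lever gate; z up. The aluminium gate plate covers x -60 to +60, y 190 to 320 mm, top 155 mm above the bench
- slot_start (a point): Near end of the zigzag slot's start lane, at stand (x, y) = (-30, 215) mm, on the plate's top. The slot is 22 mm wide, the stem 14 mm thick. The stem's way along the slot's middle, (x, y) in mm in the stand's axes: (-30, 215), (30, 215), (30, 255), (-30, 255), (-30, 295), and last notch to (-5, 295). No other branches. The lever slides upright, it does not tilt
- slot_end (a point): End of the last notch of the slot, at stand (x, y) = (-5, 295) mm, on the plate's top: here the lever stem must finish
- pivot (a point): Middle of the bin's pivot axis, 125 mm above the bench. The brass bin, level, covers the stand's y from -45 to +90 mm and x from -70 to +70 mm; its walls end 180 mm above the bench. Its side at -y is open, and it pours that way into the tray
- gate_across (a joint): Lever position along the stand's +x: 0 at stand x = -30 mm, 0.060 at x = +30 mm, with about 4 mm of play beyond either; in the last notch 0.025, about 0.029 hard against the end. Slides stiffly (about 1.5 N) and stays where it is left. It starts somewhere in the first half of the start lane
- gate_out (a joint): Lever position along the stand's +y: 0 in the start lane (y = 215 mm), 0.040 in the middle lane, 0.080 in the last notch, each with 4 mm of play. Slides stiffly (about 1.5 N) and stays where it is left. A steel tongue on the lever holds the bin's tail down until this is over about 0.062
- lever_cup (a point): Centre of the inner floor of the dark wooden cup on top of the lever stem, on the stem's axis, 228 mm above the bench. The cup is open upward, 62 mm inside diameter, 72 mm outside, rim 32 mm above this point. Closed fingers can be lowered into it to drag the lever any way
- bin (a joint): Tilt of the scrap bin: 0 level, 1.2 rad fully tipped against its stop, pouring to the stand's -y. About 6 N at the red bar tips it; its hinge is stiff, so that it stays about where it is left. Locked at 0 until the lever is drawn out of the middle lane
- grip_bar (a point): Middle of the bin's red bar, 18 mm thick and 110 mm long, parallel to the stand's x, held above the bin by two steel rods at its ends. It is 160 mm from the pivot axis, leaning 0.6 rad from vertical towards +y with the bin level (257 mm above the bench), and 0.6 rad towards -y fully tipped. Push it from its +y side towards -y
- tray: Fixed open wooden tray on the bench at the stand's -y side, 220 mm (x) by 200 mm (y), walls 50 mm high and 8 mm thick, floor 8 mm thick. Origin under its centre on the bench
- strip_center (a point): Centre of the brass strip offcut, 85 x 30 x 6 mm, roughly 120 g, lying loose in the bin
- disc_center (a point): Centre of the round brass offcut, 62 mm diameter, 6 mm thick, roughly 140 g, lying loose in the bin
- lamp_base: Dark bakelite bayonet lamp base standing upright, 64 mm wide at the foot, 85 mm tall; origin under its foot. Leave it alone
- coconut_bowl: Lacquered coconut bowl, 116 mm wide, 55 mm tall; origin under its middle. Leave it alone
- shell_fish: Flat pearly shell fish, 110 mm long, 5 mm thick; origin under its middle. Leave it alone
- scribe: Steel scribe lying flat, 140 mm long, 11 mm thick; origin under it. Leave it alone
Mind the look-alikes: they are no part of the job. Leave any black or orange look-alike of the part that bears disc_center alone.

How it is judged:
On the way, in this order (a step that is already met when the one before it is completed fails the run):
1. the lever has come round the first crossing into the middle lane (value of joint gate_out between 0.03 and 0.05 m), for 0.1 s.
2. the lever is home in the last notch, with the bin still level (value of joint gate_out above 0.072 m and value of joint gate_across above 0.018 m and value of joint bin below 0.1 rad), for 0.1 s.
3. the bin is tipped fully (value of joint bin above 1.08 rad), for 0.2 s.
At the end, for the whole second after the job is handed in: The lever is in the last notch (gate_out over 0.072, gate_across over 0.018), the bin is tipped to within 0.12 rad of its stop, and the centres of both brass offcuts lie inside the tray, below its rim (value of joint gate_out above 0.072 m and value of joint gate_across above 0.018 m and value of joint bin above 1.08 rad and x of strip_center in the frame of tray between -0.105 and 0.105 m and y of strip_center in the frame of tray between -0.095 and 0.095 m and z of each of strip_center, disc_center in the frame of tray below 0.05 m and x of disc_center in the frame of tray between -0.105 and 0.105 m and y of disc_center in the frame of tray between -0.095 and 0.095 m); the robot touches nothing.
It fails at once if a bystander was moved more than 30 mm (distance of any of lamp_base, coconut_bowl, shell_fish, scribe from where it was at the start of the episode above 0.03 m).
It also fails if it takes over 64 s, if anything falls off the work surface, if the arm or the gripper's body presses on something with over 40 N, if the wrist force passes 120 N, or if a joint passes its speed limit or range.

ROBOT

A 6-joint arm with a two-finger parallel gripper is mounted at the origin on the work surface. World frame = base frame: x ahead of the robot, y to its left, z up, the work surface at z = 0. Lengths are in m, angles in rad, forces in N, time in s.
With the tool pointing down it reaches from about 0.425 to 0.95 m from the base axis. Payload 3.5 kg.
Tool frame: the origin (TCP) lies at the very end of the fingers, on their centre line; the grasp point (between the pads) lies 19 mm behind it; z points along the fingers, y is the line along which they close (so a half turn about z gives the same grasp; the last joint's range is limited). The gripper opens to 85 mm and grips with 20 to 120 N. Pads are 22 mm wide; open, the fingers measure 114 mm over their backs; the gripper's body (76 mm by 85 mm) begins 54 mm behind the grasp point. The pads swing forward as they close: fully open they stand 13 mm farther back than shut.
Start: joints at [-1.337, 0.286, 1.577, -0, 1.279, -0.15], TCP at [0.253, -0.626, 0.231] pointing down, gripper open.
Joint ranges: [-2.77, 2.77], [-0.9, 2.22], [0.21, 2.48], [-1.53, 4.67], [0.24, 2.81], [-2.84, 2.84]. Speed limits (rad/s): [2.79, 2.79, 3.14, 3.14, 3.14, 3.14].

INTERFACE

Orientations are given as a unit quaternion [x, y, z, w].
In Python, from plant import ctrl gives the robot as it stands.
- The arm moves only by the tool carry_out, never from a script. Its argument "deltas" is one flat list of numbers, 6 for each row, row after row: the shift along the tool's x, y, z in m, then the turn, a rotation vector about the tool's x, y, z in rad. A call has 1 to 5 rows; each row is the pose to reach, as a shift and turn from the pose commanded when the call began, along the tool's axes at that moment; what a row does not reach only later rows make up. A row lasts 1/8 s, in which the tool goes at most 62.5 mm and 10.7 degrees, less where a joint would pass 70% of its speed; a pose out of reach is approached as far as the arm can. A call with a gripper value outside its range is refused whole. "grip" is the opening in per cent of the stroke, from 0 (shut) to 100 (fully open), set as the call begins (left out, the last holds). The fingers move at their own pace and stop on an object; "grip_force" is the grip in N (left out, the last holds). Time passes only in rows, so rows that repeat a pose let the fingers close. It gives the time, the measured TCP pose, the force, the opening and the grip force at its end, in the units of the state.
- ctrl.get_state(): the state, without advancing time (a new reading comes with each control period).
- ctrl.read_camera(name): name is "scene" or "top"; returns (picture, depth): 400x640x3 uint8, red, green, blue; 400x640 float32, m along the optical axis (not along the pixel's ray), 0 where there is no reading.
- ctrl.camera_model(name): a dict with "intrinsics" (3x3 intrinsics, pixels), "extrinsics" (4x4, takes a point from world to camera coordinates). Camera axes: x right, y down, z forward; pixel columns grow to the right and rows downward; lengths in m; the calibration is good to about 2 mm. A picture is of the moment at which its call begins. camera_model takes no time and is no camera call.
- ctrl.sign_off(): hands the job in; it is judged then, once.
Trained networks look in the newest picture that a camera, given by its name, has taken for a name from the list of things; names that differ only in an ending like _2 or _b are one class to them, and where a whole thing is asked for, a point or a joint stands for the part that bears it (a point fixed in the world has none). Each returns a list of dicts, best first, with "score" (0 to 1); they miss things now and then, are a little off and sometimes report something else, mostly with a low value. They report only what shows in the picture. A call takes as long as a camera call. They do not tell look-alikes from the thing itself.
- ctrl.find_in(camera, query): "uv" ([column, row] in pixels, amid what is visible of it).
The state is a dict: "time": time; "qpos": joint angles; "dq": joint speeds; "joint_efforts": joint torques, N m; "eef_pos": TCP position; "tcp_rot": TCP orientation; "contact_force": force on the tool from outside, world axes, zero at the start; "wrist_torque": the same for the moment, N m; "opening": opening from 0.0 (shut) to 1.0 (fully open); "finger_force": force on a finger pad.
Only numpy, scipy, OpenCV 4.12 (cv2) and the standard library are available. Lean on these libraries where they do the work, as an engineer would, in place of code of your own. Each camera call takes 0.05 s, during which the arm holds its last target. There are 200 camera calls.

## Working session

There is one attempt and no reset: what is moved stays moved. The work goes in short steps, Python scripts to look and compute and a tool call to move; the robot and the scene stay as the last step left them, time stands still between calls to the robot, and variables do not carry over. Pictures are saved under pics/ and viewed, at most 10 in all, crops included, and the job is handed in when it is done.

Besides the shell and the picture viewer there is one more tool, called by a JSON object that holds its "op" and its "data", one argument or row to a line. carry_out: Moves the arm, as the interface text tells. Its arguments: {"type":"object","properties":{"deltas":{"type":"array"},"grip":{"type":"number"},"grip_force":{"type":"number"}},"required":["deltas"]}

```bash
ls; mkdir -p pics
cat > h.py <<'E'
import numpy as np, cv2
from plant import ctrl
def world(cam,uv,depth,z=None):
    m=ctrl.camera_model(cam);K=np.array(m["intrinsics"]);T=np.linalg.inv(np.array(m["extrinsics"]))
    ray=np.linalg.inv(K)@[uv[0],uv[1],1]
    if z is not None:
        d=T[:3,:3]@ray; return T[:3,3]+d*(z-T[2,3])/d[2]
    u,v=int(round(uv[0])),int(round(uv[1]));w=depth[max(v-2,0):v+3,max(u-2,0):u+3];w=w[w>0]
    return (T@np.r_[ray*np.median(w),1])[:3] if w.size else None
def proj(cam,p):
    m=ctrl.camera_model(cam);c=np.array(m["extrinsics"])@np.r_[p,1];q=np.array(m["intrinsics"])@c[:3];return q[:2]/q[2]
def snap(cam,name):
    im,d=ctrl.read_camera(cam);cv2.imwrite(f"pics/{name}.png",im[:,:,::-1]);return im,d
E
python3 - <<'E'
from h import *
np.set_printoptions(precision=3,suppress=True)
s=ctrl.get_state();print(s["time"],s["eef_pos"],s["tcp_rot"],s["contact_force"])
for c in("scene","top"):
    im,d=snap(c,c+"0")
    for q in("tipper","slot_start","lever_cup","grip_bar","bin","tray","strip_center","disc_center","lamp_base","coconut_bowl","shell_fish","scribe"):
        try:
            for r in ctrl.find_in(c,q)[:2]: print(c,q,round(r["score"],2),np.array(r["uv"]),world(c,r["uv"],d))
        except Exception as e: print(c,q,e)
E
```

```text
pics
0.0 [ 0.253 -0.625  0.23 ] [ 0.982  0.191 -0.    -0.001] [-0.269 -1.582  0.066]
scene tipper 0.96 [362.4 252.8] [0.517 0.14  0.015]
scene tipper 0.27 [285.5 221.2] [ 0.575 -0.145  0.007]
scene slot_start 0.59 [361.2 250.9] [0.512 0.132 0.013]
scene lever_cup 0.75 [380.7 221.8] [0.528 0.195 0.228]
scene grip_bar 0.59 [328.9 220. ] [0.631 0.095 0.257]
scene bin 0.77 [329.4 216.9] [0.623 0.09  0.259]
scene bin 0.18 [319.5 184.4] [ 0.37  -0.165  0.011]
scene tray 0.81 [286.4 220.9] [ 0.572 -0.143  0.008]
scene tray 0.64 [377.5 227.7] [0.564 0.207 0.248]
scene strip_center 0.75 [329.4 213.2] [0.533 0.016 0.134]
scene disc_center 0.84 [329.5 303.3] [0.719 0.168 0.006]
scene disc_center 0.82 [295.1 285.5] [0.739 0.049 0.006]
scene lamp_base 0.59 [435.9 298.2] [0.537 0.41  0.059]
scene coconut_bowl 0.88 [317.1 182.5] [ 0.371 -0.175  0.016]
scene shell_fish 0.59 [285.6 223.6] [ 0.583 -0.137  0.009]
scene shell_fish 0.53 [257.5 197.8] [ 0.559 -0.299  0.006]
scene scribe 0.6 [369.4 211.2] [0.354 0.051 0.004]
top tipper 0.82 [282.6 220.7] [0.529 0.133 0.143]
top slot_start 0.85 [281.4 223.8] [0.522 0.136 0.141]
top lever_cup 0.89 [253.  217.8] [0.524 0.19  0.228]
top lever_cup 0.58 [281.  224.4] [0.52  0.137 0.141]
top grip_bar 0.58 [317.6 206.6] [0.563 0.048 0.13 ]
top bin 0.7 [317.7 203.9] [0.57  0.047 0.129]
top tray 0.72 [384.7 213.2] [ 0.562 -0.129  0.009]
top strip_center 0.87 [330.1 218.3] [0.533 0.018 0.136]
top strip_center 0.61 [250.8 215.6] [0.529 0.195 0.228]
top disc_center 0.75 [333.8 195.6] [0.589 0.007 0.136]
top disc_center 0.72 [279.1 156.9] [0.729 0.155 0.006]
top lamp_base 0.91 [188.1 233.7] [0.514 0.387 0.06 ]
top lamp_base 0.58 [448.1 210.6] [ 0.565 -0.301  0.006]
top coconut_bowl 0.81 [396.3 275.5] [ 0.395 -0.152  0.006]
top shell_fish 0.93 [447.5 209.3] [ 0.569 -0.3    0.006]
top scribe 0.48 [322.4 294.7] [0.35  0.044 0.008]
```

```bash
python3 -c "
import cv2
a=cv2.imread('pics/top0.png')[130:310,160:480];cv2.imwrite('pics/top0c.png',cv2.resize(a,None,fx=2.5,fy=2.5,interpolation=2))
a=cv2.imread('pics/scene0.png')[130:330,220:480];cv2.imwrite('pics/scene0c.png',cv2.resize(a,None,fx=3,fy=3,interpolation=2))"
```

```text
(no output)
```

View pics/top0c.png

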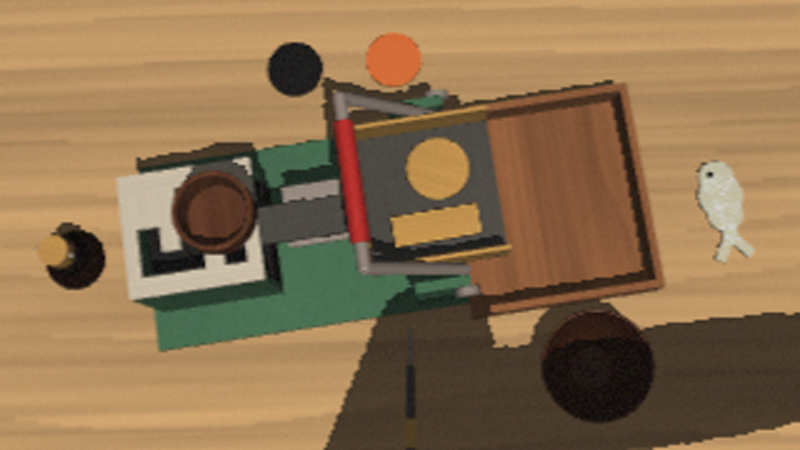

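View pics/scene0c.png

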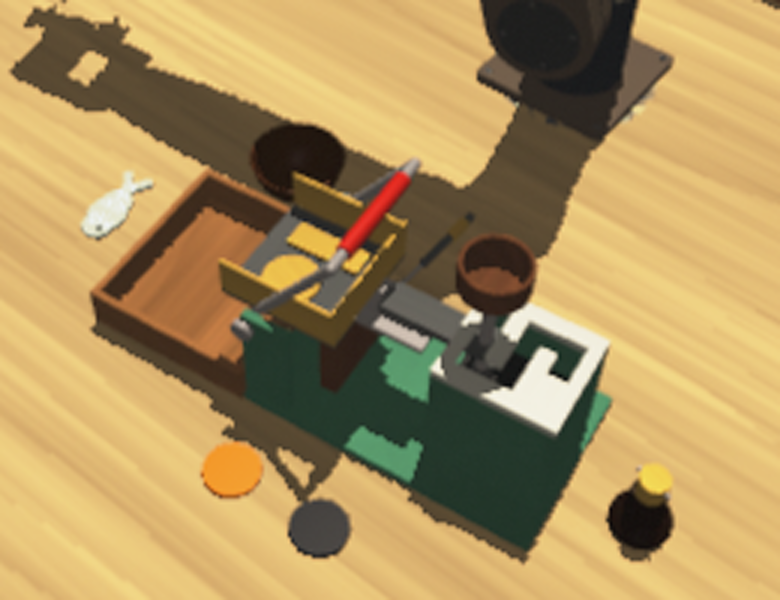

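The top view shows the cup at crop (213,210), over the plate. The bin is to its right with the red bar at crop (352,180). The tray is on the far right, at -y. The black and orange discs on the bench are decoys. Next I'll fit the stand pose.

```bash
cat > fit.py <<'E'
from h import *
np.set_printoptions(precision=4,suppress=True)
def cloud(cam,im,d):
    m=ctrl.camera_model(cam);K=np.array(m["intrinsics"]);T=np.linalg.inv(np.array(m["extrinsics"]))
    v,u=np.nonzero(d>0);z=d[v,u];P=(np.linalg.inv(K)@np.c_[u,v,np.ones_like(u)].T*z).T
    return P@T[:3,:3].T+T[:3,3],im[v,u].astype(int)
def circ(xy):
    A=np.c_[2*xy,np.ones(len(xy))];s=np.linalg.lstsq(A,(xy**2).sum(1),rcond=None)[0];return s[:2],np.sqrt(s[2]+s[:2]@s[:2])
E
python3 - <<'E'
from fit import *
for c in("scene","top"):
    im,d=ctrl.read_camera(c);P,C=cloud(c,im,d)
    roi=(P[:,0]>.3)&(P[:,0]<.8)&(P[:,1]>-.35)&(P[:,1]<.45)
    sat=C.max(1)-C.min(1)
    pl=roi&(abs(P[:,2]-.155)<.006)&(sat<40)&(C.min(1)>120)&(P[:,1]>.12)
    r=cv2.minAreaRect((P[pl,:2]*1000).astype(np.float32));print(c,"plate",pl.sum(),r,np.median(P[pl,2]));print(cv2.boxPoints(r))
    rd=roi&(C[:,0]>150)&(C[:,1]<60)&(P[:,2]>.2)
    q=P[rd];mu=q.mean(0);w=np.linalg.svd(q-mu,full_matrices=False)[2][0];t=(q-mu)@w
    print("bar",rd.sum(),mu,w,t.min(),t.max(),mu+w*(t.min()+t.max())/2)
    cu=roi&(abs(P[:,2]-.259)<.006)&(P[:,1]>.13)&(C[:,0]<150)
    if cu.sum()>10:
        hull=cv2.convexHull((P[cu,:2]*1000).astype(np.float32))[:,0]; print("cup",cu.sum(),circ(hull),P[cu,2].max(),cv2.minEnclosingCircle(hull))
    tr=roi&(abs(P[:,2]-.05)<.004)&(P[:,1]<.0)
    r=cv2.minAreaRect((P[tr,:2]*1000).astype(np.float32));print("tray",tr.sum(),r)
E
```

```text
scene plate 758 ((530.6558227539062, 248.89898681640625), (121.56919860839844, 130.18190002441406), 7.202676296234131) 0.15535933227618737
[[462.1898 305.8551]
 [478.512  176.7005]
 [599.1218 191.9428]
 [582.7997 321.0974]]
bar 155 [0.5543 0.0871 0.265 ] [ 0.9929  0.1186 -0.0012] -0.051816714200489625 0.052051224775004123 [0.5544 0.0871 0.265 ]
cup 184 (array([529.0777, 208.0479]), np.float64(36.19003700472573)) 0.26455482789543283 ((528.5079345703125, 207.7711181640625), 37.4567756652832)
tray 456 ((504.312255859375, -119.23088073730469), (351.3599853515625, 201.01358032226562), 7.262468338012695)
top plate 1183 ((530.3693237304688, 244.19705200195312), (120.51836395263672, 127.49371337890625), 7.429934978485107) 0.15498191189325938
[[462.3727 299.6163]
 [478.8594 173.1931]
 [598.3659 188.7778]
 [581.8792 315.201 ]]
bar 259 [0.55   0.0809 0.2653] [-0.9937 -0.1118 -0.0019] -0.0550038490601088 0.05261405479165918 [0.5512 0.081  0.2653]
cup 261 (array([528.4156, 204.6527]), np.float64(35.30211480051083)) 0.26457752859212236 ((528.440673828125, 204.8069610595703), 35.73824691772461)
tray 831 ((506.706787109375, -120.7890625), (345.1957092285156, 200.49205017089844), 7.163150787353516)
```

```bash
cat > plan.py <<'E'
from fit import *
import sys
from scipy.spatial.transform import Rotation as R
YAW=.1265;ex=np.array([np.cos(YAW),np.sin(YAW)]);ey=np.array([-ex[1],ex[0]]);O=np.array([.5626,-.0065])
def stand(x,y,z): return np.r_[O+(ex*x+ey*y)/1000,z/1000]
def deltas(p,R0=None,p0=None):
    s=ctrl.get_state();return R.from_quat(s["tcp_rot"]).inv().apply(p-s["eef_pos"])
def tostand(p): d=np.array(p[:2])-O;return np.array([d@ex,d@ey,p[2]])*1000
E
python3 - <<'E'
from plan import *
for p in ([.4,-.45,.36],[.5,-.2,.36],stand(-7,215,330),stand(-7,215,234)): print(p,deltas(np.array(p)))
Rt=R.from_matrix(np.c_[np.r_[ey,0],np.r_[ex,0],[0,0,-1]])
s=ctrl.get_state();print((R.from_quat(s["tcp_rot"]).inv()*Rt).as_rotvec(),Rt.as_quat())
E
```

```text
[0.4, -0.45, 0.36] [ 0.2024 -0.1079 -0.1287]
[0.5, -0.2, 0.36] [ 0.3887 -0.3023 -0.1287]
[0.5285 0.2059 0.33  ] [ 0.5672 -0.668  -0.0987]
[0.5285 0.2059 0.234 ] [ 0.5672 -0.668  -0.0027]
[-0.      0.0001 -1.3135] [0.661  0.7504 0.     0.    ]
```

{"op": "carry_out", "data": {
  "deltas": [0.02,-0.01,-0.055,0,0,0,0.05,-0.03,-0.1,0,0,0,0.1,-0.06,-0.13,0,0,0,0.15,-0.09,-0.13,0,0,0,0.2,-0.12,-0.13,0,0,0],
  "grip": 12
}}

```text
time: 2.02
eef_pos: [0.3943, -0.4383, 0.3625]
tcp_rot: [0.982, 0.191, 0.001, 0.001]
contact_force: [-0.2, -0.3, -1.1]
opening: 0.124
finger_force: 0.0
```

{"op": "carry_out", "data": {
  "deltas": [0.05,-0.035,0,0,0,0,0.09,-0.07,0,0,0,0,0.13,-0.11,0,0,0,0,0.16,-0.15,0,0,0,0,0.19,-0.19,0,0,0,0]
}}

```text
time: 2.65
eef_pos: [0.4986, -0.1907, 0.3615]
tcp_rot: [0.982, 0.191, 0.0, 0.0]
contact_force: [-0.0, 0.2, -0.4]
opening: 0.122
finger_force: 0.0
```

Run:
```python
from plan import *
s=ctrl.get_state();print(s["time"],s["eef_pos"],s["tcp_rot"],s["qpos"],deltas(stand(-7,215,330)))
```

```text
2.65 [ 0.4986 -0.1907  0.3615] [0.9816 0.1908 0.0002 0.0002] [-0.5554 -0.1006  1.7584  0.0001  1.4832  0.6314] [ 0.1763 -0.3565  0.0314]
```

{"op": "carry_out", "data": {
  "deltas": [0.025,-0.05,0,0,0,-0.17,0.05,-0.1,0,0,0,-0.34,0.075,-0.15,0,0,0,-0.51,0.1,-0.2,0,0,0,-0.68,0.125,-0.25,0,0,0,-0.85]
}}

```text
time: 3.28
eef_pos: [0.5204, 0.0881, 0.3617]
tcp_rot: [0.814, 0.581, 0.0, 0.0]
contact_force: [0.9, -0.7, -0.7]
opening: 0.119
finger_force: 0.0
```

```bash
cat > st.py <<'E'
from plan import *
Rt=R.from_matrix(np.c_[np.r_[ey,0],np.r_[ex,0],[0,0,-1]])
s=ctrl.get_state();print("t",s["time"],"stand tcp",tostand(s["eef_pos"]),"F",s["contact_force"],"turn",(R.from_quat(s["tcp_rot"]).inv()*Rt).as_rotvec(),"open",s["opening"])
if len(sys.argv)>3: print("delta",deltas(stand(*map(float,sys.argv[1:4]))))
E
python3 st.py -7 215 330
```

```text
t 3.275 stand tcp [-29.895   99.1415 361.6859] F [ 0.925  -0.7159 -0.7164] turn [ 0.001  -0.     -0.4579] open 0.11868705817073043
delta [ 0.114  -0.0307  0.0317]
```

{"op": "carry_out", "data": {
  "deltas": [0.04,-0.01,0,0,0,-0.17,0.08,-0.02,0.01,0,0,-0.34,0.114,-0.031,0.03,0,0,-0.458,0.114,-0.031,0.03,0,0,-0.458,0.114,-0.031,0.03,0,0,-0.458]
}}

```text
time: 3.9
eef_pos: [0.5292, 0.2037, 0.3317]
tcp_rot: [0.663, 0.748, -0.0, 0.0]
contact_force: [0.8, -0.8, -0.2]
opening: 0.119
finger_force: 0.0
```

```bash
python3 st.py -7 215 234
```

```text
t 3.9 stand tcp [ -6.6354 212.7255 331.7297] F [ 0.8123 -0.8474 -0.1684] turn [ 0.0004  0.0005 -0.0064] open 0.11945816690602078
delta [ 0.0023 -0.0004  0.0977]
```

{"op": "carry_out", "data": {
  "deltas": [0.001,0,0.04,0,0,0,0.001,0,0.07,0,0,0,0.001,0,0.097,0,0,0,0.001,0,0.097,0,0,0,0.001,0,0.097,0,0,0]
}}

```text
time: 4.53
eef_pos: [0.53, 0.2045, 0.2364]
tcp_rot: [0.664, 0.748, 0.001, 0.001]
contact_force: [-0.3, -0.3, 0.5]
opening: 0.12
finger_force: 0.0
```

{"op": "carry_out", "data": {
  "deltas": [0,0,0,0,0,0,0,0,0,0,0,0,0,0,0,0,0,0],
  "grip": 29,
  "grip_force": 20
}}

```text
time: 4.9
eef_pos: [0.5291, 0.2051, 0.2349]
tcp_rot: [0.663, 0.749, 0.0, 0.0]
contact_force: [0.4, 0.7, 0.9]
opening: 0.288
finger_force: 0.0
```

```bash
python3 st.py; python3 -c "
from h import *
im,d=snap('scene','s1');cv2.imwrite('pics/s1c.png',cv2.resize(im[150:300,280:460,::-1],None,fx=3.5,fy=3.5))"
```

```text
t 4.9 stand tcp [ -6.4896 214.1599 234.9403] F [0.3511 0.7392 0.9101] turn [ 0.001  -0.0001 -0.0054] open 0.2879630000019616
```

View pics/s1c.png

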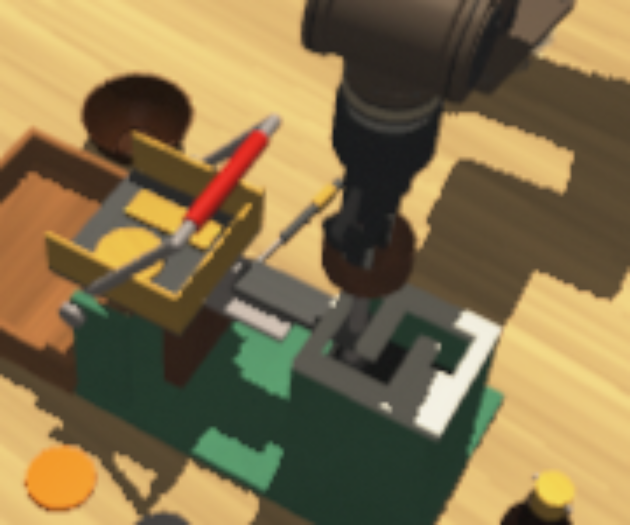

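Picture: the fingers sit inside the cup, at crop (367,250). Now I'll drag the lever along the start lane.

{"op": "carry_out", "data": {
  "deltas": [0.001,0.012,0,0,0,0,0.001,0.025,0,0,0,0,0.001,0.037,0,0,0,0,0.001,0.037,0,0,0,0,0.001,0.037,0,0,0,0]
}}

```text
time: 5.58
eef_pos: [0.5658, 0.2106, 0.2341]
tcp_rot: [0.663, 0.749, 0.0, 0.0]
contact_force: [0.8, -0.2, -0.2]
opening: 0.289
finger_force: 0.0
```

```bash
python3 st.py 31 255 234
```

```text
t 5.575 stand tcp [ 30.5921 214.9091 234.079 ] F [ 0.8026 -0.2157 -0.2349] turn [ 0.0002 -0.0001 -0.0056] open 0.2887312282450787
delta [0.0401 0.0002 0.0001]
```

{"op": "carry_out", "data": {
  "deltas": [0.014,0,0,0,0,0,0.028,0,0,0,0,0,0.042,0,0,0,0,0,0.042,0,0,0,0,0,0.042,0,0,0,0,0]
}}

```text
time: 6.2
eef_pos: [0.5605, 0.2529, 0.2345]
tcp_rot: [0.663, 0.749, 0.001, 0.0]
contact_force: [-0.4, 0.8, 0.2]
opening: 0.291
finger_force: 0.0
```

```bash
python3 st.py; python3 -c "
from h import *
im,d=snap('scene','s2');cv2.imwrite('pics/s2c.png',cv2.resize(im[170:300,310:460,::-1],None,fx=4,fy=4))"
```

```text
t 6.2 stand tcp [ 30.6816 257.5701 234.5127] F [-0.4281  0.7919  0.2392] turn [ 0.0009 -0.0007 -0.0047] open 0.2912981506462618
```

View pics/s2c.png

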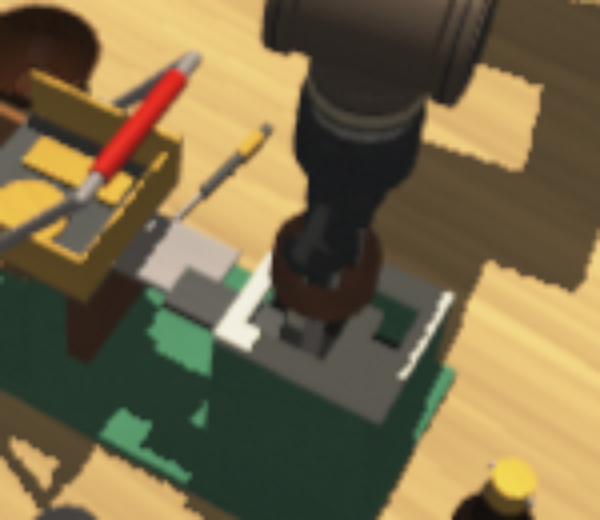

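The stem is now at the far end of the middle lane, at crop (315,335). Next I'll drag it back along -x, then out along +y.

{"op": "carry_out", "data": {
  "deltas": [-0.001,-0.016,0,0,0,0,-0.001,-0.032,0,0,0,0,-0.001,-0.048,0,0,0,0,-0.001,-0.062,0,0,0,0,-0.001,-0.062,0,0,0,0]
}}

```text
time: 6.88
eef_pos: [0.4975, 0.2438, 0.2343]
tcp_rot: [0.663, 0.749, -0.001, -0.001]
contact_force: [0.1, -0.2, -0.5]
opening: 0.287
finger_force: 0.0
```

```bash
python3 st.py
```

```text
t 6.875 stand tcp [-33.0283 256.4814 234.2953] F [ 0.0929 -0.1821 -0.4855] turn [-0.0016 -0.0004 -0.0051] open 0.2871824716419078
```

{"op": "carry_out", "data": {
  "deltas": [0.014,0.001,0,0,0,0,0.028,0.001,0,0,0,0,0.042,0.001,0,0,0,0,0.042,0.001,0,0,0,0,0.042,0.001,0,0,0,0]
}}

```text
time: 7.5
eef_pos: [0.4951, 0.2861, 0.2342]
tcp_rot: [0.663, 0.749, 0.0, -0.0]
contact_force: [1.0, -1.1, 0.9]
opening: 0.291
finger_force: 0.0
```

```bash
python3 st.py
```

```text
t 7.5 stand tcp [-30.0832 298.808  234.1572] F [ 1.0241 -1.1146  0.856 ] turn [ 0.0003 -0.0006 -0.0049] open 0.2905564262053775
```

{"op": "carry_out", "data": {
  "deltas": [-0.001,0.01,0,0,0,0,-0.001,0.02,0,0,0,0,-0.001,0.028,0,0,0,0,-0.001,0.028,0,0,0,0,-0.001,0.028,0,0,0,0]
}}

```text
time: 8.12
eef_pos: [0.5234, 0.2879, 0.2345]
tcp_rot: [0.663, 0.748, 0.0, 0.0]
contact_force: [0.6, 0.8, 0.2]
opening: 0.292
finger_force: 0.0
```

```bash
python3 st.py
```

```text
t 8.125 stand tcp [ -1.7598 296.9551 234.526 ] F [0.6498 0.806  0.2284] turn [ 0.0011 -0.     -0.0058] open 0.29202036423274824
```

{"op": "carry_out", "data": {
  "deltas": [0,-0.001,0,0,0,0,0,-0.001,0,0,0,0],
  "grip": 10
}}

```text
time: 8.38
eef_pos: [0.5218, 0.2878, 0.2345]
tcp_rot: [0.663, 0.749, 0.0, 0.0]
contact_force: [-0.4, 0.2, 0.1]
opening: 0.099
finger_force: 0.0
```

{"op": "carry_out", "data": {
  "deltas": [0,0,-0.04,0,0,0,0,0,-0.08,0,0,0,0,0,-0.1,0,0,0,-0.06,0,-0.1,0,0,0,-0.12,0,-0.1,0,0,0]
}}

```text
time: 9.0
eef_pos: [0.5361, 0.168, 0.3339]
tcp_rot: [0.662, 0.749, -0.0, 0.0]
contact_force: [0.3, 0.6, 0.3]
opening: 0.105
finger_force: 0.0
```

```bash
python3 st.py
python3 - <<'E'
from plan import *
im,d=ctrl.read_camera('scene');cv2.imwrite('pics/s3c.png',cv2.resize(im[170:300,310:460,::-1],None,fx=4,fy=4))
for c in('scene','top'):
    im,d=ctrl.read_camera(c);P,C=cloud(c,im,d)
    cu=(abs(P[:,2]-.259)<.006)&(np.hypot(*(P[:,:2]-stand(-5,295,0)[:2]).T)<.055)&(C[:,0]<150)&(C[:,0]-C[:,2]>12)
    if cu.sum()>10:
        h=cv2.convexHull((P[cu,:2]*1000).astype(np.float32))[:,0];c0,r=circ(h);print(c,cu.sum(),tostand(np.r_[c0/1000,.259]),r)
E
```

```text
t 9.0 stand tcp [ -4.3196 176.4157 333.9126] F [0.2645 0.5558 0.2564] turn [-0.0002  0.0002 -0.0031] open 0.10504634956423375
scene 201 [ -2.9661 294.188  259.    ] 36.19083650889484
top 58 [  0.818  280.1139 259.    ] 24.55811294478898
```

View pics/s3c.png

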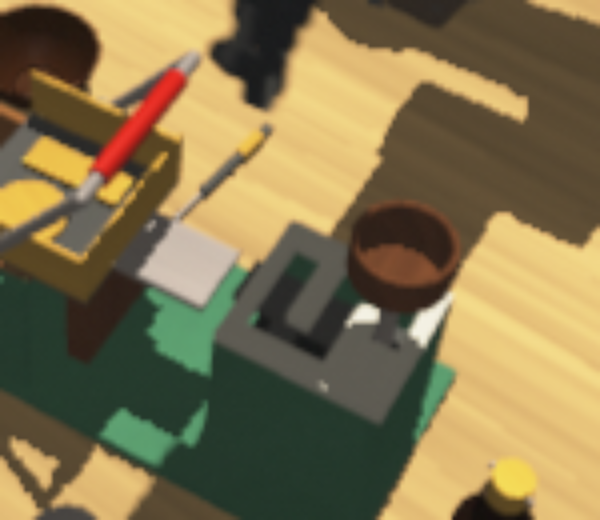

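The lever is home at about (-3, 294), in the last notch. Now for the bar.

{"op": "carry_out", "data": {
  "deltas": [-0.02,0,0,0,0,0,-0.042,0.002,0,0,0,0,-0.042,0.004,0.04,0,0,0,-0.042,0.004,0.08,0,0,0,-0.042,0.004,0.094,0,0,0],
  "grip": 0
}}

```text
time: 9.78
eef_pos: [0.5438, 0.1277, 0.2369]
tcp_rot: [0.663, 0.749, -0.002, -0.002]
contact_force: [-0.1, -0.4, -0.2]
opening: -0.003
finger_force: 0.0
```

```bash
python3 st.py 0 110 240
```

```text
t 9.775 stand tcp [ -1.7599 135.4862 236.9445] F [-0.1306 -0.3895 -0.2269] turn [-0.0057 -0.0003 -0.0042] open -0.0031167021106136804
delta [-0.0255  0.0019 -0.0031]
```

{"op": "carry_out", "data": {
  "deltas": [-0.012,0.001,0,0,0,0,-0.024,0.001,-0.001,0,0,0,-0.038,0.001,-0.008,0,0,0,-0.052,0.001,-0.015,0,0,0,-0.062,0.001,-0.019,0,0,0]
}}

```text
time: 10.4
eef_pos: [0.5551, 0.0677, 0.264]
tcp_rot: [0.663, 0.748, 0.004, -0.0]
contact_force: [-2.2, 8.5, 5.9]
opening: -0.002
finger_force: 4.3
```

```bash
python3 st.py 0 52 265
```

```text
t 10.4 stand tcp [  1.9164  74.5938 264.0007] F [-2.2083  8.549   5.8742] turn [ 0.006  -0.006  -0.0059] open -0.0021663497918923236
delta [-0.0226 -0.0018 -0.0011]
```

{"op": "carry_out", "data": {
  "deltas": [-0.014,-0.001,-0.003,0,0,0,-0.028,-0.001,-0.006,0,0,0,-0.042,-0.001,-0.007,0,0,0,-0.056,-0.001,-0.008,0,0,0,-0.07,-0.001,-0.007,0,0,0]
}}

```text
time: 11.02
eef_pos: [0.5631, -0.0036, 0.2705]
tcp_rot: [0.663, 0.749, 0.003, 0.002]
contact_force: [-0.0, 4.5, 3.0]
opening: 0.003
finger_force: 2.2
```

```bash
python3 st.py 0 -12 265
```

```text
t 11.025 stand tcp [  0.8876   2.8325 270.491 ] F [-0.033   4.5317  2.9622] turn [ 0.0074 -0.001  -0.0055] open 0.0025735581745510183
delta [-0.0148 -0.0008  0.0055]
```

{"op": "carry_out", "data": {
  "deltas": [-0.014,0,0.003,0,0,0,-0.029,0,0.007,0,0,0,-0.044,0,0.013,0,0,0,-0.056,0,0.018,0,0,0,-0.066,0,0.024,0,0,0]
}}

```text
time: 11.65
eef_pos: [0.5691, -0.0701, 0.2414]
tcp_rot: [0.663, 0.748, -0.0, -0.0]
contact_force: [-0.4, 2.7, 2.1]
opening: -0.002
finger_force: 1.2
```

```bash
python3 st.py 0 -72 242; python3 -c "
from h import *
im,d=snap('scene','s4');cv2.imwrite('pics/s4c.png',cv2.resize(im[130:300,220:400,::-1],None,fx=3.5,fy=3.5))"
```

```text
t 11.65 stand tcp [ -1.5826 -63.8923 241.3774] F [-0.3831  2.7116  2.1124] turn [-0.0013 -0.0001 -0.0059] open -0.002227127011457668
delta [-0.0081  0.0016 -0.0006]
```

View pics/s4c.png

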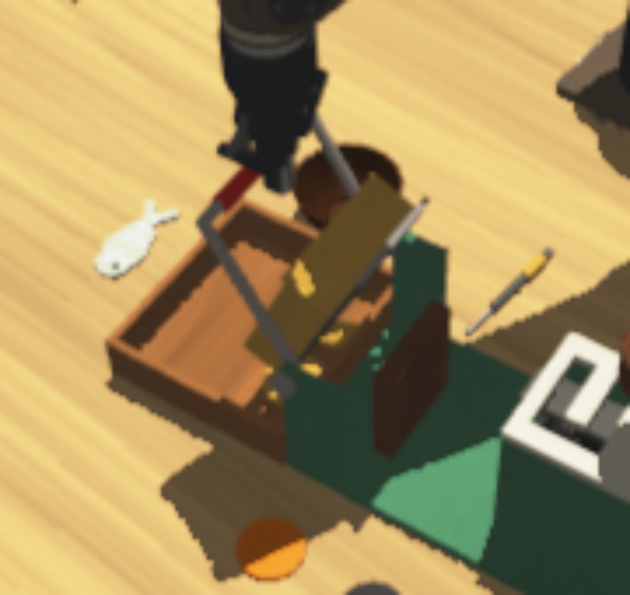

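The bin is nearly fully tipped and the brass pieces are arriving in the tray, at crop (300,280) to (330,340). Next I'll push to the stop.

{"op": "carry_out", "data": {
  "deltas": [-0.003,0,0.001,0,0,0,-0.007,0,0.002,0,0,0,-0.01,0,0.002,0,0,0,-0.01,0,0.002,0,0,0,-0.01,0,0.002,0,0,0]
}}

```text
time: 12.32
eef_pos: [0.5692, -0.0759, 0.2381]
tcp_rot: [0.663, 0.749, 0.001, -0.004]
contact_force: [-1.3, 8.6, -4.4]
opening: -0.0
finger_force: 4.3
```

```bash
python3 st.py
```

```text
t 12.325 stand tcp [ -2.248  -69.7194 238.0724] F [-1.3222  8.5705 -4.4143] turn [-0.0038 -0.0071 -0.0046] open -0.0003309516909322923
```

{"op": "carry_out", "data": {
  "deltas": [0.01,0,0,0,0,0,0.02,0,-0.005,0,0,0,0.02,0,-0.05,0,0,0,0.02,0,-0.1,0,0,0,0.08,0,-0.13,0,0,0]
}}

```text
time: 12.95
eef_pos: [0.5626, -0.0057, 0.3728]
tcp_rot: [0.665, 0.747, 0.001, 0.003]
contact_force: [1.1, 1.3, -0.7]
opening: -0.003
finger_force: 0.0
```

{"op": "carry_out", "data": {
  "deltas": [0.06,0,0,0,0,0,0.12,0,0,0,0,0,0.15,0,0,0,0,0,0.15,0,0,0,0,0,0.15,0,0,0,0,0]
}}

```text
time: 13.58
eef_pos: [0.5435, 0.1447, 0.3689]
tcp_rot: [0.663, 0.749, 0.0, 0.001]
contact_force: [-0.4, -0.6, -0.8]
opening: -0.004
finger_force: 0.0
```

```bash
python3 st.py
python3 - <<'E'
from plan import *
for c in('scene','top'):
    im,d=snap(c,c+'5');P,C=cloud(c,im,d)
    rd=(C[:,0]>110)&(C[:,1]<60)&(C[:,2]<60)&(C[:,0]>2*C[:,1]+40)&(P[:,2]>.2)
    if rd.sum()>20: print(c,"bar",rd.sum(),tostand(P[rd].mean(0)))
    for q in("strip_center","disc_center","lever_cup"):
        for r in ctrl.find_in(c,q)[:3]:
            w=world(c,r["uv"],d);print(c,q,round(r["score"],2),np.array(r["uv"]),None if w is None else tostand(w))
a=cv2.imread('pics/top5.png')[150:280,220:460];b=cv2.imread('pics/scene5.png')[150:280,220:460]
cv2.imwrite('pics/f5.png',cv2.resize(np.vstack([a,b]),None,fx=2.3,fy=2.3))
E
```

```text
t 13.575 stand tcp [  0.1191 152.4089 368.9449] F [-0.3696 -0.5775 -0.8186] turn [ 0.0013  0.0011 -0.0056] open -0.0036142797302564115
scene bar 126 [  4.5091 -77.5017 263.7672]
scene disc_center 0.81 [299.2 285.8] [176.9548  44.3693   7.0568]
scene disc_center 0.71 [328.5 302.8] [177.8342 150.4498   7.1494]
scene lever_cup 0.9 [405.5 235.3] [ -3.7311 282.1201 227.7326]
scene lever_cup 0.75 [408.8 240.7] [ 28.9732 302.6817 256.2907]
top bar 328 [ -0.5158 -91.1836 264.9875]
top strip_center 0.68 [360.7 217.8] [-21.8627 -53.9245  33.2563]
top disc_center 0.81 [359.9 202.4] [ 22.6494 -60.1359  15.188 ]
top disc_center 0.65 [286.9 157. ] [182.9663 118.2235   3.5263]
top disc_center 0.64 [318.  152.3] [181.9388  30.7439   6.4066]
top lever_cup 0.5 [192.3 218.2] [ 52.1827 397.4039   3.0733]
```

View pics/f5.png

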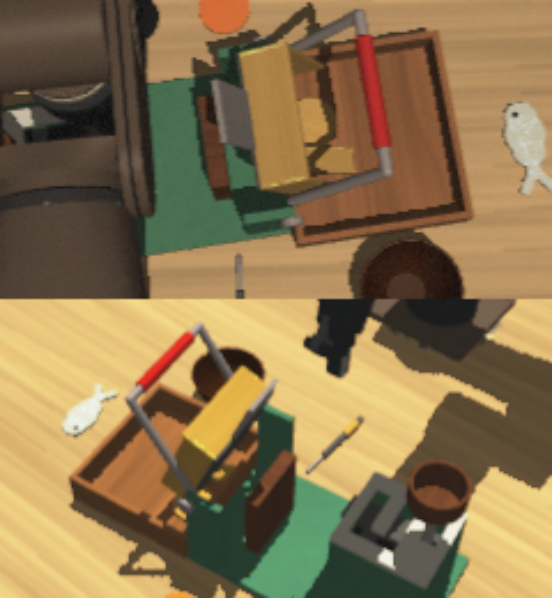

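The lever is in the notch and the bin is at its stop. The strip and disc lie in the near part of the tray, at crop (340,160) and (313,120). I'll check whether they lean on anything.

Run:
```python
from plan import *
for c in('top','scene'):
    im,d=ctrl.read_camera(c);P,C=cloud(c,im,d)
    S=np.c_[(P[:,:2]-O)@ex,(P[:,:2]-O)@ey,P[:,2]]*1000
    rim=(abs(S[:,2]-50)<4)&(S[:,1]<-30)&(S[:,1]>-300)&(abs(S[:,0])<125);print(c,"rim",np.percentile(S[rim],[1,99],axis=0))
    b=(C[:,0]>90)&(C[:,0]-C[:,2]>70)&(C[:,1]>.66*C[:,0])&(S[:,2]<75)&(S[:,2]>9)&(abs(S[:,0])<105)&(S[:,1]<-20)&(S[:,1]>-230)
    q=S[b]
    for n,m in(("strip",q[:,0]<-8),("disc",q[:,0]>=-8)):
        k=q[m]
        if len(k)>5:
            print(n,len(k),"min",k.min(0),"max",k.max(0));A=np.c_[k[:,:2],np.ones(len(k))];print("plane",np.linalg.lstsq(A,k[:,2],rcond=None)[0])
a=cv2.imread('pics/top5.png')[160:250,310:430];cv2.imwrite('pics/f6.png',cv2.resize(a,None,fx=6,fy=6,interpolation=2))
```

```text
top rim [[-117.5484 -205.7474   46.2562]
 [ 102.422   -33.616    53.7032]]
strip 227 min [-101.7014 -206.2904    9.0098] max [ -8.0278 -26.4175  52.5585]
plane [ 0.1124  0.0019 28.9822]
disc 294 min [  -7.9568 -206.3228    9.0043] max [103.4927 -34.0543  55.56  ]
plane [ 0.1148 -0.1182  5.1678]
scene rim [[-118.4602 -203.4764   46.2196]
 [ 103.6288  -30.9131   53.6298]]
strip 42 min [-104.995  -203.7383    9.4483] max [ -8.4231 -20.6413  56.9328]
plane [ 0.149  -0.0531 39.8955]
disc 65 min [  -7.7845 -204.2844    9.2978] max [102.0732 -21.8253  54.3222]
plane [ 0.0454 -0.2068  4.7928]
```

View pics/f6.png

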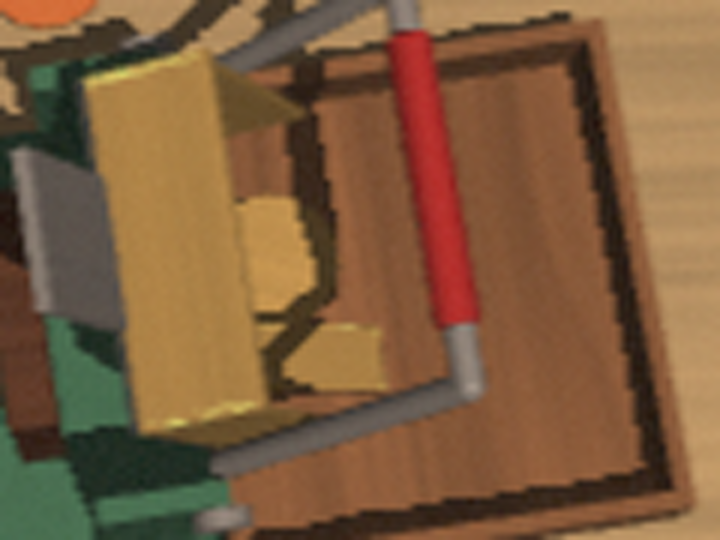

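Run:
```python
from plan import *
im,d=ctrl.read_camera('top')
for r in(217,221): print("strip",*[tostand(world('top',(u,r),d)).round() for u in range(353,378,3)])
for r in(198,204): print("disc",*[tostand(world('top',(u,r),d)).round() for u in range(349,368,2)])
im,d=ctrl.read_camera('scene')
print(*[(u,v,tostand(world('scene',(u,v),d)).round().tolist(),im[v,u].tolist()) for v in range(355//1-0,356) for u in ()])
a=im[195:245,270:340,::-1];cv2.imwrite('pics/f7.png',cv2.resize(a,None,fx=9,fy=9,interpolation=2))
```

```text
strip [-19. -33.  48.] [-19. -41.  41.] [-19. -50.  36.] [-20. -58.  30.] [-20. -66.  26.] [-21. -74.  22.] [-21. -83.  16.] [-22. -92.   9.] [ -23. -100.    8.]
strip [-55. -20. 226.] [-30. -40.  43.] [-30. -48.  37.] [-31. -56.  33.] [-31. -64.  27.] [-32. -73.  23.] [-32. -81.  17.] [-33. -90.  11.] [-34. -98.   9.]
disc [ -1. -20. 225.] [ 38. -38.  15.] [ 38. -44.  14.] [ 37. -49.  14.] [ 36. -54.  14.] [ 35. -60.  15.] [ 34. -65.  15.] [ 34. -71.  14.] [ 33. -76.  10.] [ 33. -82.   8.]
disc [-15. -18. 226.] [ 22. -36.  16.] [ 21. -41.  14.] [ 21. -46.  14.] [ 20. -52.  14.] [ 19. -57.  14.] [ 18. -62.  14.] [ 17. -68.  15.] [ 17. -73.  12.] [ 16. -79.   9.]
```

View pics/f7.png

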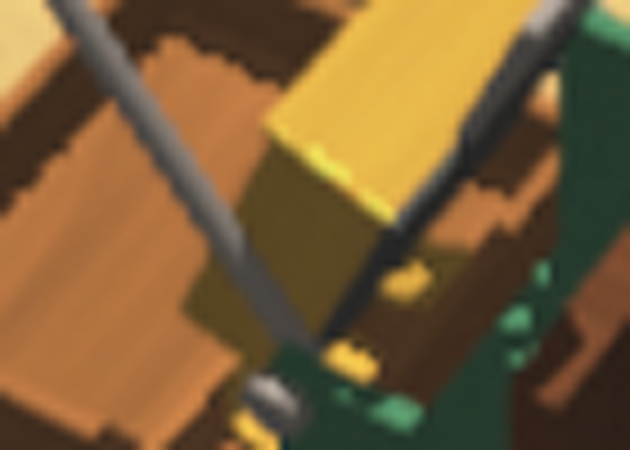

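The disc lies flat in the tray. The strip leans on the near wall, with its centre at about y -54, z 31 mm, which is inside the tray and below the rim. All conditions hold, so I'll hand it in.

```bash
python3 -c "
from plant import ctrl
print(ctrl.sign_off())"
```

```text
the job is handed in; nothing more can be done
None
```

The job is handed in, though no verdict came back: the lever is home in the last notch, the bin is tipped to its stop, both brass offcuts are in the tray (the strip leaning on the near wall, its centre below the rim), and nothing touched the bystanders.

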